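Open the labelling clamp and unload the finished bottle

TASK

The bottle held in the labelling clamp is finished. Pull the clamp's spring-loaded slide out by its black bar handle as far as it goes, to its stop, then turn the handle crosswise so that its red end faces the green mark, and let it come back against the two dark posts and leave go, so that the clamp stays open by itself. Then lift the bottle out, set it down upright inside the empty white tray without dropping it, and leave the clamp open and the other things where they are.

Things in the scene. Friction and masses are not known exactly. Their poses are not given: they have to be found in the camera images.
- clamp: Labelling clamp, fixed: blue base plate 290 x 120 x 12 mm; origin on the table, x along the slide towards the bottle; the plate spans x -137 to +153 mm. A spring drives the steel slide in +x, so that its upright pad (50 mm wide, top 78 mm above the table) presses the bottle into a fixed aluminium vee (top 74 mm above the table).
- clamp_posts (a point): Midway between two dark steel posts, 20 x 20 mm, on the clamp's plate, at the height of their tops, 56 mm above the table: clamp x -60 to -40 mm, y 14 to 34 mm either side. The closed clamp's handle lies lengthwise between them; turned crosswise on their -x side it cannot pass back, and its foot rests against their -x faces.
- handle_grip (a point): On the handle's turning axis, 85 mm above the table. Its x runs along the bar, away from the red end; z up. The handle is an upright black bar 54 mm long, 12 mm thick, 56 to 100 mm above the table; under it a foot 56 x 14 mm, from 40 to 56 mm. The clamp's pad is 83 mm from the axis, on the bottle side.
- handle_red_end (a point): The red end of the handle bar, 28 mm from its turning axis, 85 mm above the table. It points along the clamp's -x when the clamp is closed.
- green_mark (a point): Green disc, 22 mm wide, on the base plate at clamp x -90 mm, y +47 mm, 13 mm above the table: abreast of the handle when the slide is at its stop.
- clamp_slide (a joint): Travel of the slide in m along the clamp's -x: 0 with the pad on the bottle, 0.075 at its stop. The spring pulls back with 4 N at 0 and 10 N at the stop. With the handle crosswise against the posts it reads 0.047. The handle has room to turn only above about 0.069.
- clamp_handle (a joint): Turn of the handle in rad, clockwise seen from above: about 0 lengthwise, 1.57 crosswise with the red end to the clamp's +y, the side of the green mark; end stops at -0.15 and 1.75. If let go past about 1.2 near the stop, the posts square it up to 1.57.
- bottle: The finished bottle, in the clamp at clamp x +100 mm, y 0: dark, cream label with an orange stripe, 60 mm across, straight to 93 mm, white cap 34 mm across from 112 to 142 mm above its underside; 0.2 to 0.42 kg. Origin at the centre of its underside, z along its axis; it stands on the base plate, 12 mm above the table.
- tray: Empty white tray, fixed, 150 x 150 x 26 mm outside, walls and floor 5 mm thick; origin at the centre of its underside on the table, sides along its x and y.
- jar: Bystander: amber jar with a white cap, 72 mm across, 85 mm high; origin at the centre of its underside.
- spare_bottle: Bystander: dark bottle like the finished one but with a lilac label, standing on the table; origin at the centre of its underside.
- label_roll: Bystander: white paper label roll, 90 mm across, 50 mm high, lying flat; origin at the centre of its underside.
Things that resemble listed ones, but are neither listed nor needed, are in the scene too. What is shaped like the bottle but blue is not meant.

How it is judged:
By the outcome, as a careful person would: the job done as asked, in the order asked, and still so for the second after the job is handed in, with the robot touching nothing.
It also fails if it takes over 62 s, if anything falls off the work surface, if the arm or the gripper's body presses on something with over 40 N, if the wrist force passes 120 N, or if a joint passes its speed limit or range.

ROBOT

A 7-joint arm with a two-finger parallel gripper is mounted at the origin on the work surface. World frame = base frame: x ahead of the robot, y to its left, z up, the work surface at z = 0. Lengths are in m, angles in rad, forces in N, time in s.
With the tool pointing down it reaches from about 0.35 to 0.9 m from the base axis. Payload 8.1 kg.
Tool frame: the origin (TCP) lies at the very end of the fingers, on their centre line; the grasp point (between the pads) lies 19 mm behind it; z points along the fingers, y is the line along which they close (so a half turn about z gives the same grasp; the last joint's range is limited). The gripper opens to 92 mm and grips with 3 to 60 N. Pads are 19 mm wide; open, the fingers measure 130 mm over their backs; the gripper's body (75 mm by 190 mm) begins 47 mm behind the grasp point.
Start: joints at [1.108, 0.434, 0.025, 1.573, -0.012, 1.134, -0.075], TCP at [0.22, -0.585, 0.227] pointing down, gripper open.
Joint ranges: [-2.62, 2.62], [-0.44, 2.09], [-1.27, 1.32], [0.08, 2.57], [-1.32, 4.46], [0.12, 2], [-2.74, 2.74]. Speed limits (rad/s): [2.22, 2.22, 3.01, 3.01, 3.14, 3.14, 3.14].

INTERFACE

Orientations are given as a rotation vector (axis times angle).
In Python, from cell import arm gives the robot as it stands.
- The arm moves only by the tool carry_out, never from a script. Its argument "commands" is a list of rows, each a list of 7 numbers: the opening, from 0 (shut) to 1 (fully open), then the shift along the tool's x, y, z each as a share of 0.025 m, from -1 to 1, then the turn, a rotation vector about the tool's x, y, z each as a share of 0.1 rad, from -1 to 1. A call has 1 to 8 rows; each row shifts and turns the commanded pose from where the row before left it, along the tool's axes as they then stand; what a row does not reach is not made up. A row lasts 1/10 s, in which the tool goes at most 50 mm and 8.59 degrees, less where a joint would pass 70% of its speed; a pose out of reach is approached as far as the arm can. A call with a number of a shift or a turn outside -1 to 1 is refused whole. A call with a gripper value outside its range is refused whole. The fingers move at their own pace and stop on an object; "squeeze" is the grip in N (left out, the last holds). Time passes only in rows, so rows that do not move let the fingers close. It gives the time, the measured TCP pose, the force, the opening and the grip force at its end, in the units of the state.
- arm.observe(): the state, without advancing time (a new reading comes with each control period).
- arm.get_image(name): name is "side" or "top" or "wrist"; returns a dict with "pixels" (480x640x3 uint8, red, green, blue), "range_z" (480x640 float32, m along the optical axis (not along the pixel's ray), 0 where there is no reading), "mtx" (3x3 intrinsics, pixels), "k1" (the pictures are not rectified: a ray, as slopes to the right and down, at radius r is drawn at 1 + k1 r^2 times it, then the intrinsics apply), "R" (3x3) and "t" (3): a world point X has camera coordinates R X + t; the wrist camera has in their place "tool_from_camera" (4x4, takes a point from camera to tool coordinates, whose origin is the TCP and whose axes are the flange's). Camera axes: x right, y down, z forward; pixel columns grow to the right and rows downward; lengths in m; the calibration is good to about 2 mm. A picture is of the moment at which its call begins: read the wrist's pose just before it.
- arm.sign_off(): hands the job in; it is judged then, once.
The state is a dict: "clock": time; "joints": joint angles; "dq": joint speeds; "joint_efforts": joint torques, N m; "position": TCP position; "ee_rot": TCP orientation; "force": force on the tool from outside, world axes, zero at the start; "ft_torque": the same for the moment, N m; "width": opening from 0.0 (shut) to 1.0 (fully open); "gripper_force": force on a finger pad.
Only numpy, scipy, OpenCV 4.12 (cv2) and the standard library are available. Lean on these libraries where they do the work, as an engineer would, in place of code of your own. Each camera call takes 0.05 s, during which the arm holds its last target. There are 200 camera calls.

## Working session

There is one attempt and no reset: what is moved stays moved. The work goes in short steps, Python scripts to look and compute and a tool call to move; the robot and the scene stay as the last step left them, time stands still between calls to the robot, and variables do not carry over. Pictures are saved under pics/ and viewed, at most 10 in all, crops included, and the job is handed in when it is done.

Besides the shell and the picture viewer there is one more tool, called after "Request:" as a command line: name --pt "numbers of a row" for each row, then --argument value for the rest. carry_out: Moves the arm, as the interface text tells. Shift numbers are shares of 0.025 m and turn numbers shares of 0.1 rad, none past 1 either way. Its arguments: {"type":"object","properties":{"commands":{"type":"array"},"squeeze":{"type":"number"}},"required":["commands"]}

```bash
mkdir -p pics; ls; cat > h.py <<'E'
import numpy as np, cv2
from cell import arm
from scipy.spatial.transform import Rotation as Ro
def grab(n):
    s=arm.observe(); im=arm.get_image(n)
    if n=="wrist":
        T=np.eye(4);T[:3,:3]=Ro.from_rotvec(s["ee_rot"]).as_matrix();T[:3,3]=s["position"]
        M=np.linalg.inv(T@np.array(im["tool_from_camera"])); im["R"]=M[:3,:3]; im["t"]=M[:3,3]
    im["R"]=np.array(im["R"]);im["t"]=np.array(im["t"])
    return im
def cloud(im):
    K=np.array(im["mtx"]);v,u=np.mgrid[:480,:640]
    x=(u-K[0,2])/K[0,0];y=(v-K[1,2])/K[1,1];a,b=x.copy(),y.copy()
    for _ in range(8):
        f=1+im["k1"]*(a*a+b*b);a=x/f;b=y/f
    z=im["range_z"];P=np.stack([a*z,b*z,z],-1)
    W=(P-im["t"])@im["R"]; W[z==0]=np.nan
    return W
def save(im,n): cv2.imwrite("pics/"+n,im["pixels"][:,:,::-1])
E
python3 - <<'E'
from h import *
for n in("top","side"):
    im=grab(n);save(im,n+"1.png");np.savez(n+"1.npz",W=cloud(im),p=im["pixels"]); print(n,-im["R"].T@im["t"],im["k1"])
s=arm.observe();print(s)
E
```

```text
pics
top [0.54267272 0.02014917 1.02551356] 0.0175930482347848
side [-0.15837762  0.74521912  0.92518551] 0.05474425291105257
{'clock': 0.1, 'joints': array([ 1.10837939,  0.4351543 ,  0.02497373,  1.57398354, -0.01162715,
        1.13397466, -0.07511974]), 'dq': array([ 0.00080559, -0.00249091,  0.00106044, -0.00185892,  0.00094379,
       -0.00065396,  0.00060907]), 'joint_efforts': array([ 2.65511037e-03, -6.69130397e+01,  9.87639874e-01, -3.15149331e+01,
       -6.05638674e-02,  3.74483666e-02,  5.64438471e-05]), 'position': array([ 0.21986992, -0.58457957,  0.22603154]), 'ee_rot': array([-3.08960658e+00, -5.61761655e-01,  5.41714481e-04]), 'force': array([-0.25725369,  0.21579644, -0.62760506]), 'ft_torque': array([ 0.05416662,  0.02083333, -0.01476115]), 'gripper_force': 0.0, 'width': 0.9990126794426573}
```

View pics/top1.png

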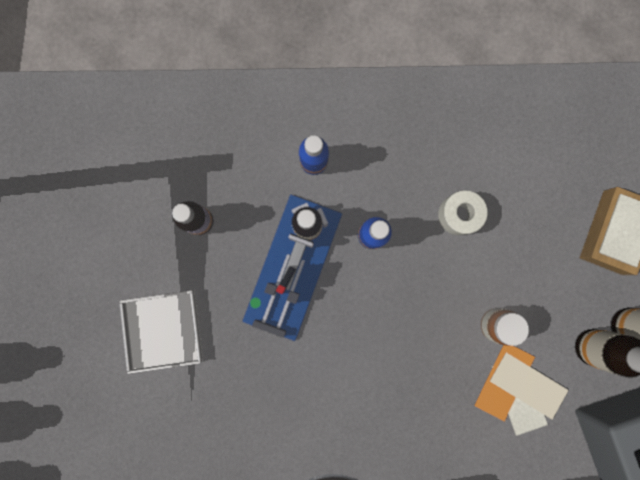

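View pics/side1.png

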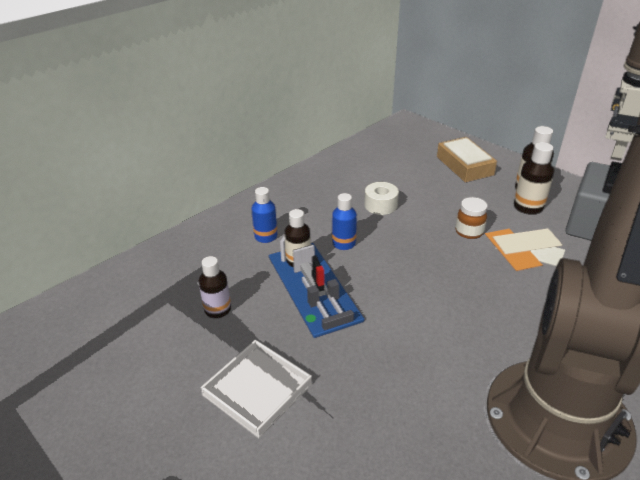

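Top view: blue clamp at (292,268), bottle cap (306,218), red end (281,289), green disc (256,303), tray (160,332), lilac bottle (190,217), and blue decoys at (314,155) and (375,233). The side view agrees. In it the clamp is at (315,285), bottle cap (297,218) and tray (257,388).

```bash
cat > m.py <<'E'
from h import *
for n in("top","side"):
    d=np.load(n+"1.npz");W,p=d["W"],d["p"].astype(int);h=cv2.cvtColor(d["p"],cv2.COLOR_RGB2HSV).astype(int)
    H,S,V=h[...,0],h[...,1],h[...,2];Z=W[...,2]
    ok=np.isfinite(Z)
    def rep(nm,m,q=True):
        m=m&ok
        if m.sum()<3: print(nm,"none");return
        Q=W[m];print(n,nm,m.sum(),Q.mean(0).round(4),"min",np.percentile(Q,2,0).round(4),"max",np.percentile(Q,98,0).round(4))
    box=(W[...,0]>.35)&(W[...,0]<.75)&(W[...,1]>-.05)&(W[...,1]<.25)
    bl=(H>100)&(H<125)&(S>140)&(Z<.025)&(Z>.005)
    if n=="top": bl[:190]=0;bl[:,:240]=0;bl[:,345:]=0
    else: bl[:245]=0
    rep("plate",bl)
    Q=W[bl&ok][:,:2].astype(np.float32);r=cv2.minAreaRect(Q);print(r, cv2.boxPoints(r).round(4).tolist())
    rep("green",(H>50)&(H<85)&(S>120)&(V>60)&box)
    rep("red",((H<8)|(H>172))&(S>150)&box&(Z>.05)&(Z<.12))
    for nm,(u,v) in {"cap":((306,218),(297,218))}.items():
        pass
    cap=(S<50)&(V>140)&(Z>.13)&(Z<.17)&(W[...,0]<.75)&(W[...,0]>.4)
    k,L=cv2.connectedComponents(cap.astype(np.uint8))
    for i in range(1,k):
        if (L==i).sum()>15: rep("cap",L==i)
    hb=(V<60)&box&(Z>.085)&(Z<.108)
    rep("handletop",hb)
    uv={"top":(slice(280,385),slice(110,210)),"side":(slice(335,440),slice(195,320))}[n]
    t=np.zeros_like(ok);t[uv]=1;t&=(Z>.02)&(Z<.035)
    rep("trayrim",t);r=cv2.minAreaRect(W[t&ok][:,:2].astype(np.float32));print(r)
E
python3 m.py
```

```text
top plate 2298 [0.552  0.0943 0.0118] min [0.4387 0.0081 0.008 ] max [0.6994 0.1647 0.0155]
((0.5598148107528687, 0.0720076709985733), (0.11406562477350235, 0.28273457288742065), 68.35054779052734) [[0.4074000120162964, 0.07119999825954437], [0.670199990272522, -0.03319999948143959], [0.7123000025749207, 0.07289999723434448], [0.4494999945163727, 0.17720000445842743]]
top green 78 [0.4858 0.1519 0.0132] min [0.4764 0.1431 0.0092] max [0.495  0.1606 0.0169]
top red 46 [0.5153 0.0915 0.098 ] min [0.5094 0.0852 0.0647] max [0.5212 0.0979 0.1037]
top cap 247 [0.6623 0.2703 0.1415] min [0.648  0.2556 0.1379] max [0.6775 0.2846 0.1445]
top cap 255 [0.6447 0.0389 0.1535] min [0.6299 0.0237 0.1475] max [0.6602 0.053  0.1574]
top cap 257 [ 0.6233 -0.0968  0.1416] min [ 0.6086 -0.1121  0.1337] max [ 0.6385 -0.0816  0.1451]
top handletop 260 [0.6104 0.1338 0.0996] min [0.525  0.0121 0.0886] max [0.6782 0.2496 0.1079]
top trayrim 788 [0.4297 0.3474 0.0251] min [0.353  0.2664 0.0205] max [0.5119 0.4248 0.0288]
((0.4323168098926544, 0.3466000556945801), (0.1513521373271942, 0.15093155205249786), 6
[... 645 characters left out ...]
 max [ 0.5484 -1.1161  0.1693]
side cap 87 [ 0.4166 -0.6215  0.1609] min [ 0.4006 -0.634   0.1461] max [ 0.434 -0.613  0.169]
side cap 126 [ 0.6225 -0.0934  0.1377] min [ 0.608  -0.1109  0.1313] max [ 0.6383 -0.0794  0.142 ]
side cap 196 [0.6413 0.0451 0.1461] min [0.6287 0.0265 0.1312] max [0.6591 0.0578 0.154 ]
side cap 170 [0.6603 0.2733 0.1384] min [0.6462 0.2577 0.1312] max [0.6763 0.2875 0.1427]
side handletop 272 [0.6096 0.0642 0.0984] min [0.5288 0.022  0.0875] max [0.6585 0.2463 0.1077]
side trayrim 862 [0.4249 0.3522 0.0233] min [0.3514 0.2695 0.0202] max [0.5105 0.4274 0.027 ]
((0.43210792541503906, 0.34807977080345154), (0.153998002409935, 0.15215285122394562), 6.481633186340332)
```

```bash
cat >> h.py <<'E'
TH=np.deg2rad(-21.6); CX=np.array([np.cos(TH),np.sin(TH)]); CY=np.array([-CX[1],CX[0]]); O=np.array([.552,.0753])
def c2w(x,y): return O+x*CX+y*CY
def w2c(p): d=np.asarray(p)[...,:2]-O; return np.stack([d@CX,d@CY],-1)
def down(ydeg):
    a=np.deg2rad(ydeg);y=np.array([np.cos(a),np.sin(a),0]);z=np.array([0,0,-1.]);return np.stack([np.cross(y,z),y,z],1)
def plan(pos,ydeg,vmax=.9,extra=0):
    s=arm.observe();R=Ro.from_rotvec(s["ee_rot"]).as_matrix();p=np.array(s["position"])
    rv=Ro.from_matrix(R.T@down(ydeg)).as_rotvec()
    if extra: rv=rv+extra*2*np.pi*rv/np.linalg.norm(rv)
    d=np.array(pos)-p;n=int(max(1,np.ceil(max(np.linalg.norm(d)/.025,np.abs(rv).max()/.1)/vmax)))
    for i in range(n):
        Ri=R@Ro.from_rotvec(rv*i/n).as_matrix()
        print(np.r_[(Ri.T@d/n/.025),rv/n/.1].round(2).tolist())
    print("pose",p.round(4),"z tilt",(R[:,2]).round(3),"yaw_y",np.rad2deg(np.arctan2(R[1,1],R[0,1])).round(2),"j",np.round(s["joints"],2),"t",s["clock"],"F",np.round(s["force"],1),s["width"],s["gripper_force"])
E
python3 - <<'E'
from h import *
plan([*c2w(-.04,0),.30],68.4)
E
```

```text
[0.62, -0.64, -0.09, -0.0, -0.0, -0.73]
[0.67, -0.59, -0.09, -0.0, -0.0, -0.73]
[0.71, -0.54, -0.09, -0.0, -0.0, -0.73]
[0.75, -0.49, -0.09, -0.0, -0.0, -0.73]
[0.78, -0.43, -0.09, -0.0, -0.0, -0.73]
[0.81, -0.38, -0.09, -0.0, -0.0, -0.73]
[0.83, -0.32, -0.09, -0.0, -0.0, -0.73]
[0.86, -0.25, -0.09, -0.0, -0.0, -0.73]
[0.87, -0.19, -0.09, -0.0, -0.0, -0.73]
[0.88, -0.13, -0.09, -0.0, -0.0, -0.73]
[0.89, -0.06, -0.09, -0.0, -0.0, -0.73]
[0.89, 0.0, -0.09, -0.0, -0.0, -0.73]
[0.89, 0.07, -0.09, -0.0, -0.0, -0.73]
[0.88, 0.13, -0.09, -0.0, -0.0, -0.73]
[0.87, 0.2, -0.09, -0.0, -0.0, -0.73]
[0.85, 0.26, -0.09, -0.0, -0.0, -0.73]
[0.83, 0.32, -0.09, -0.0, -0.0, -0.73]
[0.81, 0.38, -0.09, -0.0, -0.0, -0.73]
[0.78, 0.44, -0.09, -0.0, -0.0, -0.73]
[0.74, 0.49, -0.09, -0.0, -0.0, -0.73]
[0.71, 0.55, -0.09, -0.0, -0.0, -0.73]
[0.66, 0.6, -0.09, -0.0, -0.0, -0.73]
[0.62, 0.64, -0.09, -0.0, -0.0, -0.73]
[0.57, 0.69, -0.09, -0.0, -0.0, -0.73]
[0.52, 0.73, -0.09, -0.0, -0.0, -0.73]
[0.46, 0.76, -0.09, -0.0, -0.0, -0.73]
[0.41, 0.79, -0.09, -0.0, -0.0, -0.73]
[0.35, 0.82, -0.09, -0.0, -0.0, -0.73]
[0.29, 0.84, -0.09, -0.0, -0.0, -0.73]
[0.23, 0.86, -0.09, -0.0, -0.0, -0.73]
[0.16, 0.88, -0.09, -0.0, -0.0, -0.73]
[0.1, 0.89, -0.09, -0.0, -0.0, -0.73]
[0.03, 0.89, -0.09, -0.0, -0.0, -0.73]
pose [ 0.2199 -0.5846  0.226 ] z tilt [-0.001  0.001 -1.   ] yaw_y -69.39 j [ 1.11  0.44  0.02  1.57 -0.01  1.13 -0.08] t 0.1 F [-0.3  0.2 -0.6] 0.9990126794426573 0.0
```

Request:
carry_out --pt "1 0.62 -0.64 -0.3 0 0 -0.73" --pt "1 0.67 -0.59 -0.3 0 0 -0.73" --pt "1 0.71 -0.54 -0.3 0 0 -0.73" --pt "1 0.75 -0.49 -0.3 0 0 -0.73" --pt "1 0.78 -0.43 -0.3 0 0 -0.73" --pt "1 0.81 -0.38 -0.3 0 0 -0.73" --pt "1 0.83 -0.32 -0.3 0 0 -0.73" --pt "1 0.86 -0.25 -0.3 0 0 -0.73"

```text
clock: 0.9
position: [0.2917, -0.4204, 0.2867]
ee_rot: [-2.796, -1.432, 0.0]
force: [-0.1, -0.2, 0.6]
width: 0.997
gripper_force: 0.0
```

Request:
carry_out --pt "1 0.87 -0.19 -0.1 0 0 -0.73" --pt "1 0.88 -0.13 -0.1 0 0 -0.73" --pt "1 0.89 -0.06 -0.1 0 0 -0.73" --pt "1 0.89 0 -0.1 0 0 -0.73" --pt "1 0.89 0.07 -0.1 0 0 -0.73" --pt "1 0.88 0.13 0 0 0 -0.73" --pt "1 0.87 0.2 0 0 0 -0.73" --pt "1 0.85 0.26 0 0 0 -0.73"

```text
clock: 1.7
position: [0.3635, -0.2564, 0.2991]
ee_rot: [-2.262, -2.18, 0.0]
force: [0.2, 0.3, 0.7]
width: 0.999
gripper_force: 0.0
```

Request:
carry_out --pt "1 0.83 0.32 0 0 0 -0.73" --pt "1 0.81 0.38 0 0 0 -0.73" --pt "1 0.78 0.44 0 0 0 -0.73" --pt "1 0.74 0.49 0 0 0 -0.73" --pt "1 0.71 0.55 0 0 0 -0.73" --pt "1 0.66 0.6 0 0 0 -0.73" --pt "1 0.62 0.64 0 0 0 -0.73" --pt "1 0.57 0.69 0 0 0 -0.73"

```text
clock: 2.5
position: [0.4348, -0.0926, 0.2992]
ee_rot: [1.539, 2.739, 0.0]
force: [0.6, -0.4, 0.4]
width: 1.003
gripper_force: 0.0
```

Request:
carry_out --pt "1 0.52 0.73 0 0 0 -0.73" --pt "1 0.46 0.76 0 0 0 -0.73" --pt "1 0.41 0.79 0 0 0 -0.73" --pt "1 0.35 0.82 0 0 0 -0.73" --pt "1 0.29 0.84 0 0 0 -0.73" --pt "1 0.23 0.86 0 0 0 -0.73" --pt "1 0.16 0.88 0 0 0 -0.73" --pt "1 0.1 0.89 0 0 0 -0.73"

```text
clock: 3.3
position: [0.5053, 0.0712, 0.2991]
ee_rot: [-0.686, -3.066, -0.0]
force: [-0.0, -0.3, -0.3]
width: 0.998
gripper_force: 0.0
```

```bash
python3 - <<'E'
from h import *
plan([*c2w(-.04,0),.30],68.4)
im=grab("wrist");save(im,"w1.png");np.savez("wrist1.npz",W=cloud(im),p=im["pixels"])
E
```

```text
[-0.02, 0.84, -0.03, 0.0, -0.0, -0.63]
pose [0.5053 0.0712 0.2991] z tilt [-0.  0. -1.] yaw_y 64.78 j [ 0.35  0.28 -0.74  1.69  0.2   1.25  0.69] t 3.3 F [-0.  -0.3 -0.3] 0.9979286017851446 0.0
```

View pics/w1.png

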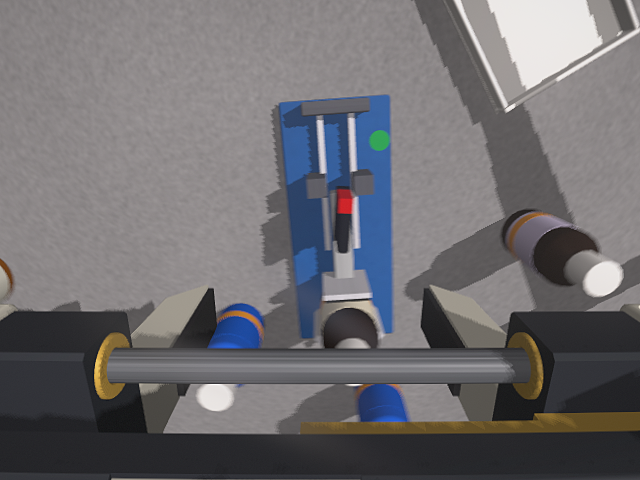

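Wrist view: red end at (345,200), bar running down to (342,250), posts (317,186) and (363,182), green disc (379,140). The bottle is behind the fingers at (350,330).

```bash
python3 - <<'E'
from h import *
d=np.load("wrist1.npz");W=d["W"];h=cv2.cvtColor(d["p"],cv2.COLOR_RGB2HSV).astype(int);H,S,V=h[...,0],h[...,1],h[...,2];Z=W[...,2]
C=w2c(W);U=np.mgrid[:480,:640]
roi=(U[0]<345)&(U[0]>85)&(U[1]>265)&(U[1]<410)
def rep(n,m):
    m=m&roi&np.isfinite(Z)
    if m.sum()==0: print(n,0);return
    Q=np.c_[C[m],Z[m]];print(n,m.sum(),"med",np.median(Q,0).round(4),"lo",np.percentile(Q,2,0).round(4),"hi",np.percentile(Q,98,0).round(4))
red=((H<8)|(H>172))&(S>150)
rep("green",(H>50)&(H<85)&(S>120))
rep("red top",red&(Z>.097)&(Z<.103));rep("red all",red)
rep("bar top",(Z>.095)&(Z<.104)&(abs(C[...,1])<.02)&(C[...,0]<.03))
rep("foot/bar",(Z>.035)&(Z<.095)&(abs(C[...,1])<.01)&(C[...,0]<.05)&(V<70))
rep("posts+",(Z>.05)&(Z<.06)&(C[...,1]>.012)&(C[...,0]<0)&(C[...,0]>-.1));rep("posts-",(Z>.05)&(Z<.06)&(C[...,1]<-.012)&(C[...,0]<0)&(C[...,0]>-.1))
rep("pad top",(Z>.072)&(Z<.084)&(C[...,0]>.03)&(C[...,0]<.09))
bl=(H>100)&(H<125)&(S>140)&(Z<.02)&roi&np.isfinite(Z)
r=cv2.minAreaRect(C[bl].astype(np.float32));print(r)
plan([*c2w(-.015,0),.20],68.4)
E
```

```text
green 318 med [-0.0904  0.0492  0.0138] lo [-0.1     0.0394  0.0119] hi [-0.0808  0.0589  0.0156]
red top 226 med [-0.0403  0.0033  0.1011] lo [-0.0473 -0.0032  0.0976] hi [-0.0334  0.0097  0.1026]
red all 346 med [-0.0438  0.0037  0.1005] lo [-0.0477 -0.003   0.0579] hi [-0.0334  0.0102  0.1026]
bar top 738 med [-0.0229  0.0011  0.1007] lo [-0.0469 -0.006   0.0971] hi [0.005  0.009  0.1024]
foot/bar 109 med [-0.027  -0.0042  0.0675] lo [-0.1217 -0.007   0.0356] hi [-0.0017  0.0087  0.093 ]
posts+ 419 med [-0.0507  0.0249  0.0567] lo [-0.0599  0.0152  0.0514] hi [-0.0404  0.035   0.0584]
posts- 395 med [-0.0503 -0.0228  0.0567] lo [-0.0598 -0.0323  0.0537] hi [-0.0401 -0.0133  0.0583]
pad top 723 med [0.0658 0.0012 0.0781] lo [ 0.0598 -0.0232  0.0724] hi [0.0863 0.0261 0.0834]
((0.007501468062400818, 0.0029229819774627686), (0.28826820850372314, 0.11811510473489761), 0.15276706218719482)
[-0.21, 0.15, 0.79, 0.01, -0.0, -0.11]
[-0.21, 0.14, 0.79, 0.01, -0.0, -0.11]
[-0.22, 0.14, 0.79, 0.01, -0.0, -0.11]
[-0.22, 0.14, 0.79, 0.01, -0.0, -0.11]
[-0.22, 0.14, 0.79, 0.01, -0.0, -0.11]
pose [0.5061 0.075  0.2993] z tilt [ 0.001  0.003 -1.   ] yaw_y 65.23 j [ 0.34  0.28 -0.75  1.69  0.2   1.25  0.69] t 3.35 F [-0.4  2.7  1.2] 1.0041957056431379 0.0
```

```bash
sed -i 's/O=np.array(\[.552,.0753\])/O=np.array([.5525,.0765])/' h.py; python3 - <<'E'
from h import *
d=np.load("wrist1.npz");W=d["W"];C=w2c(W);Z=W[...,2]
m=(Z>.096)&(Z<.104)&(abs(C[...,1])<.02)&(C[...,0]<.02)&(C[...,0]>-.06);m[345:]=0
r=cv2.minAreaRect(C[m].astype(np.float32));print(r)
plan([*c2w(-.020,0),.066],63.5)
E
```

```text
((-0.020129166543483734, 1.8534250557422638e-05), (0.013013123534619808, 0.05460048466920853), 84.09415435791016)
[-0.08, 0.07, 0.85, 0.0, -0.0, 0.03]
[-0.08, 0.07, 0.85, 0.0, -0.0, 0.03]
[-0.08, 0.07, 0.85, 0.0, -0.0, 0.03]
[-0.08, 0.07, 0.85, 0.0, -0.0, 0.03]
[-0.08, 0.07, 0.85, 0.0, -0.0, 0.03]
[-0.08, 0.07, 0.85, 0.0, -0.0, 0.03]
[-0.08, 0.07, 0.85, 0.0, -0.0, 0.03]
[-0.08, 0.07, 0.85, 0.0, -0.0, 0.03]
[-0.08, 0.07, 0.85, 0.0, -0.0, 0.03]
[-0.08, 0.07, 0.85, 0.0, -0.0, 0.03]
[-0.08, 0.07, 0.85, 0.0, -0.0, 0.03]
pose [0.5061 0.075  0.2993] z tilt [ 0.001  0.003 -1.   ] yaw_y 65.23 j [ 0.34  0.28 -0.75  1.69  0.2   1.25  0.69] t 3.35 F [-0.4  2.7  1.2] 1.0041957056431379 0.0
```

Request:
carry_out --pt "1 -0.08 0.07 0.85 0 0 0.04" --pt "1 -0.08 0.07 0.85 0 0 0.04" --pt "1 -0.08 0.07 0.85 0 0 0.04" --pt "1 -0.08 0.07 0.85 0 0 0.04" --pt "1 -0.08 0.07 0.85 0 0 0.04" --pt "1 -0.08 0.07 0.85 0 0 0.04" --pt "1 -0.08 0.07 0.85 0 0 0.04" --pt "1 -0.08 0.07 0.4 0 0 0.04"

```text
clock: 4.15
position: [0.5248, 0.0753, 0.1386]
ee_rot: [-0.74, -3.051, 0.001]
force: [-0.7, -1.3, 0.7]
width: 1.002
gripper_force: 0.0
```

```bash
python3 -c "
from h import *
plan([*c2w(-.020,0),.066],62.5)"
```

```text
[-0.04, 0.12, 0.73, -0.0, -0.01, 0.01]
[-0.04, 0.12, 0.73, -0.0, -0.01, 0.01]
[-0.04, 0.12, 0.73, -0.0, -0.01, 0.01]
[-0.04, 0.12, 0.73, -0.0, -0.01, 0.01]
pose [0.5248 0.0753 0.1386] z tilt [-0.002 -0.    -1.   ] yaw_y 62.72 j [ 0.25  0.47 -0.67  1.87  0.35  0.93  0.51] t 4.15 F [-0.7 -1.3  0.7] 1.0021565910953851 0.0
```

Request:
carry_out --pt "1 -0.05 0.15 0.73 0 0 0" --pt "1 -0.05 0.12 0.73 0 0 0" --pt "1 -0.04 0.12 0.73 0 0 0" --pt "1 -0.04 0.12 0.73 0 0 0" --pt "0.3 0 0 0 0 0 0" --pt "0 0 0 0 0 0 0" --pt "0 0 0 0 0 0 0" --pt "0 0 0 0 0 0 0" --squeeze 30

```text
clock: 4.95
position: [0.5359, 0.0842, 0.0685]
ee_rot: [0.743, 3.051, 0.001]
force: [0.3, -0.2, -0.2]
width: 0.702
gripper_force: 0.0
```

```bash
python3 -c "
from h import *
print(w2c(arm.observe()['position']))
plan([*c2w(-.098,0),.066],66)"
```

```text
[-0.01824824  0.00101047]
[0.79, -0.09, 0.02, 0.0, 0.0, -0.15]
[0.79, -0.08, 0.02, 0.0, 0.0, -0.15]
[0.79, -0.07, 0.02, 0.0, 0.0, -0.15]
[0.8, -0.06, 0.02, 0.0, 0.0, -0.15]
pose [0.5359 0.0842 0.0685] z tilt [ 0.002  0.    -1.   ] yaw_y 62.62 j [ 0.18  0.57 -0.61  1.91  0.45  0.8   0.42] t 4.95 F [ 0.3 -0.2 -0.2] 0.7015184223433404 0.0
```

Fingers are slow; keep closing.

Request:
carry_out --pt "0 0 -0.04 0 0 0 0" --pt "0 0 0 0.05 0 0 0" --pt "0 0 0 0 0 0 0" --pt "0 0 0 0 0 0 0" --pt "0 0 0 0 0 0 0" --pt "0 0 0 0 0 0 0" --pt "0 0 0 0 0 0 0" --pt "0 0 0 0 0 0 0"

```text
clock: 5.75
position: [0.5347, 0.0828, 0.0662]
ee_rot: [-0.744, -3.052, 0.001]
force: [-1.5, -2.4, 2.6]
width: 0.126
gripper_force: 30.0
```

Request:
carry_out --pt "0 0 0 0 0 0 0" --pt "0 0 0 0 0 0 0"

```text
clock: 5.95
position: [0.5347, 0.0828, 0.0662]
ee_rot: [-0.744, -3.052, 0.001]
force: [-0.9, -2.0, 2.0]
width: 0.128
gripper_force: 30.0
```

Request:
carry_out --pt "0 0.48 -0.05 0 0 0 0" --pt "0 0.48 -0.05 0 0 0 0" --pt "0 0.48 -0.05 0 0 0 0" --pt "0 0.48 -0.05 0 0 0 0" --pt "0 0.48 -0.05 0 0 0 0" --pt "0 0.4 -0.04 0 0 0 0" --pt "0 0.1 -0.01 0 0 0 0" --pt "0 0 0 0 0 0 0" --squeeze 40

```text
clock: 6.75
position: [0.4684, 0.1089, 0.0662]
ee_rot: [0.744, 3.05, 0.0]
force: [7.4, -5.0, -7.5]
width: 0.13
gripper_force: 40.0
```

```bash
python3 -c "
from h import *
print(w2c(arm.observe()['position']))
plan([*c2w(-.095,0),.066],62.5)"
```

```text
[-0.09016259 -0.00080707]
[0.2, 0.01, 0.01, 0.01, 0.02, 0.01]
pose [0.4684 0.1089 0.0662] z tilt [ 0.002 -0.001 -1.   ] yaw_y 62.57 j [ 0.14  0.5  -0.63  2.06  0.44  0.72  0.32] t 6.75 F [ 7.4 -5.  -7.5] 0.1297425192118404 39.99768912792206
```

Request:
carry_out --pt "0 0.08 -0.01 0 0 0 0" --pt "0 0.05 0 0 0 0 0" --pt "0 0 0 0 0 0 0"

```text
clock: 7.05
position: [0.4658, 0.11, 0.0662]
ee_rot: [0.745, 3.049, 0.0]
force: [7.7, -6.4, -6.1]
width: 0.128
gripper_force: 40.0
```

Request:
carry_out --pt "0 0.06 0 0 0 0 0" --pt "0 0 0 0 0 0 0"

```text
clock: 7.25
position: [0.4646, 0.1104, 0.0662]
ee_rot: [0.746, 3.049, -0.0]
force: [8.1, -6.6, -6.9]
width: 0.128
gripper_force: 40.0
```

```bash
python3 -c "
from h import *
print(w2c(arm.observe()['position']))
plan([*c2w(-.0935,0),.066],62.5)"
```

```text
[-0.09419185 -0.00080181]
[-0.02, 0.03, 0.01, 0.01, 0.03, 0.0]
pose [0.4646 0.1104 0.0662] z tilt [ 0.003 -0.001 -1.   ] yaw_y 62.52 j [ 0.13  0.49 -0.63  2.07  0.44  0.71  0.31] t 7.25 F [ 8.1 -6.6 -6.9] 0.12825507432427366 39.998027086257935
```

Request:
carry_out --pt "0 0.06 0 0 0 0 0" --pt "0 0 0 0 0 0 0"

```text
clock: 7.45
position: [0.4645, 0.1105, 0.0663]
ee_rot: [0.747, 3.047, 0.0]
force: [12.9, -8.5, -10.8]
width: 0.129
gripper_force: 40.0
```

Request:
carry_out --pt "0 0.06 0 0 0 0 0" --pt "0 0 0 0 0 0 0"

```text
clock: 7.65
position: [0.4643, 0.1106, 0.0663]
ee_rot: [0.748, 3.045, 0.0]
force: [17.4, -11.1, -13.7]
width: 0.129
gripper_force: 40.0
```

Request:
carry_out --pt "0 -0.06 0.01 0 0 0 0.5" --pt "0 0 0 0 0 0 0.95" --pt "0 0 0 0 0 0 0.95" --pt "0 0 0 0 0 0 0.95" --pt "0 0 0 0 0 0 0.95" --pt "0 0 0 0 0 0 0.95" --pt "0 0 0 0 0 0 0.95" --pt "0 0 0 0 0 0 0.95"

```text
clock: 8.45
position: [0.4645, 0.1105, 0.0662]
ee_rot: [1.771, 2.59, 0.002]
force: [12.9, -9.6, -10.3]
width: 0.122
gripper_force: 40.0
```

```bash
python3 -c "
from h import *
print(w2c(arm.observe()['position']))
plan([*c2w(-.0945,-.0005),.066],-21.6)"
```

```text
[-0.09435296 -0.00081052]
[0.0, 0.0, 0.0, 0.0, 0.0, 0.83]
[0.0, 0.0, 0.0, 0.0, 0.0, 0.83]
[0.0, 0.0, 0.0, 0.0, 0.0, 0.83]
[0.0, 0.0, 0.0, 0.0, 0.0, 0.83]
[0.0, -0.0, 0.0, 0.0, 0.0, 0.83]
[0.0, -0.0, 0.0, 0.0, 0.0, 0.83]
[0.0, -0.0, 0.0, 0.0, 0.0, 0.83]
[0.0, -0.0, 0.0, 0.0, 0.0, 0.83]
[0.0, -0.0, 0.0, 0.0, 0.0, 0.83]
pose [0.4645 0.1105 0.0662] z tilt [ 0.004 -0.001 -1.   ] yaw_y 21.26 j [-0.01  0.45 -0.44  2.08  0.31  0.67 -0.28] t 8.45 F [ 12.9  -9.6 -10.3] 0.12194368118095329 39.99410033226013
```

Request:
carry_out --pt "0 0 0 0 0 0 0.95" --pt "0 0 0 0 0 0 0.95" --pt "0 0 0 0 0 0 0.95" --pt "0 0 0 0 0 0 0.95" --pt "0 0 0 0 0 0 0.95" --pt "0 0 0 0 0 0 0.95" --pt "0 0 0 0 0 0 0.95" --pt "0 0 0 0 0 0 0.6"

```text
clock: 9.25
position: [0.4644, 0.1105, 0.0662]
ee_rot: [2.574, 1.794, 0.004]
force: [11.9, -10.8, -10.7]
width: 0.126
gripper_force: 40.0
```

```bash
python3 -c "
from h import *
print(w2c(arm.observe()['position']))
plan([*c2w(-.068,-.0005),.066],-21.6,.4)"
```

```text
[-0.09438298 -0.0008413 ]
[-0.0, 0.35, 0.0, 0.02, -0.0, 0.08]
[-0.0, 0.35, 0.0, 0.02, -0.0, 0.08]
[0.0, 0.35, 0.0, 0.02, -0.0, 0.08]
pose [0.4644 0.1105 0.0662] z tilt [ 0.004 -0.001 -1.   ] yaw_y -20.26 j [-0.15  0.43 -0.25  2.09  0.17  0.64 -0.88] t 9.25 F [ 11.9 -10.8 -10.7] 0.1262838307612068 39.99615490436554
```

Request:
carry_out --pt "0 0 0.2 0 0 0 0.1" --pt "0 0 0.25 0 0 0 0.1" --pt "0 0 0.25 0 0 0 0" --pt "0 0 0.2 0 0 0 0" --pt "0 0 0.1 0 0 0 0" --pt "0 0 0 0 0 0 0"

```text
clock: 9.85
position: [0.4867, 0.1018, 0.0662]
ee_rot: [2.59, 1.774, 0.002]
force: [5.2, -8.1, -2.2]
width: 0.13
gripper_force: 40.0
```

Request:
carry_out --pt "0 0 0.04 0 0 0 0" --pt "0 0 0.04 0 0 0 0" --pt "0 0 0 0 0 0 0"

```text
clock: 10.15
position: [0.4882, 0.1012, 0.0662]
ee_rot: [2.589, 1.775, 0.001]
force: [5.6, -8.5, -3.1]
width: 0.124
gripper_force: 40.0
```

```bash
python3 -c "
from h import *
print(w2c(arm.observe()['position']))
plan([*c2w(-.068,-.0005),.066],-21.6,.4)"
```

```text
[-0.06890452 -0.00074414]
[0.01, 0.04, 0.01, 0.03, 0.01, 0.08]
pose [0.4882 0.1012 0.0662] z tilt [ 0.002 -0.002 -1.   ] yaw_y -21.15 j [-0.13  0.45 -0.24  2.04  0.17  0.67 -0.85] t 10.15 F [ 5.6 -8.5 -3.1] 0.12397100806920125 39.99857246875763
```

Request:
carry_out --pt "0 0 0.05 0 0 0 0.05" --pt "0 0 0.03 0 0 0 0" --pt "0 0 0 0 0 0 0"

```text
clock: 10.45
position: [0.4899, 0.1004, 0.0662]
ee_rot: [2.594, 1.768, 0.001]
force: [5.2, -9.1, -3.3]
width: 0.127
gripper_force: 40.0
```

Request:
carry_out --pt "0 0 0.04 0 0 0 0" --pt "0 0 0.03 0 0 0 0" --pt "0 0 0 0 0 0 0"

```text
clock: 10.75
position: [0.4908, 0.1001, 0.0662]
ee_rot: [2.594, 1.769, -0.0]
force: [1.7, -7.3, 0.7]
width: 0.124
gripper_force: 40.0
```

Request:
carry_out --pt "0.35 0 0.02 0 0 0 0" --pt "0.35 0 0 0 0 0 0" --pt "0.35 0 0 0 0 0 0" --pt "0.35 0 0 0 0 0 0" --pt "0.35 0 0 -0.3 0 0 0" --pt "0.35 0 0 -0.8 0 0 0" --pt "0.35 0 0 -1 0 0 0" --pt "0.35 0 0 -1 0 0 0"

```text
clock: 11.55
position: [0.4904, 0.1018, 0.145]
ee_rot: [-2.594, -1.772, 0.0]
force: [0.7, 0.4, -0.1]
width: 0.35
gripper_force: 0.0
```

Request:
carry_out --pt "1 0 -0.3 -1 0 0 0" --pt "1 0 -0.6 -1 0 0 0" --pt "1 0 -0.6 -1 0 0 0" --pt "1 0 -0.6 -1 0 0 0" --pt "1 0 -0.6 -1 0 0 0" --pt "1 0 0 -1 0 0 0"

```text
clock: 12.15
position: [0.4258, 0.1272, 0.2954]
ee_rot: [-2.592, -1.775, -0.0]
force: [0.9, 0.3, 0.0]
width: 0.826
gripper_force: 0.0
```

```bash
python3 - <<'E'
from h import *
im=grab("wrist");t=grab("top");s=grab("side")
a=t["pixels"][180:360,100:360];b=s["pixels"][180:440,190:390]
A=np.zeros((600,800,3),np.uint8)
A[:360,:480]=cv2.resize(im["pixels"],(480,360));A[360:600,:347]=cv2.resize(a,(347,240));A[:416,480:800]=cv2.resize(b,(320,416))
cv2.imwrite("pics/c2.png",A[:,:,::-1]);np.savez("wrist2.npz",W=cloud(im),p=im["pixels"]);np.savez("top2.npz",W=cloud(t),p=t["pixels"])
plan([*c2w(.1,0),.25],-21.6)
E
```

```text
[-0.01, 0.85, 0.17, 0.0, -0.0, 0.0]
[-0.01, 0.85, 0.17, 0.0, -0.0, 0.0]
[-0.01, 0.85, 0.17, 0.0, -0.0, 0.0]
[-0.01, 0.85, 0.17, 0.0, -0.0, 0.0]
[-0.01, 0.85, 0.17, 0.0, -0.0, 0.0]
[-0.01, 0.85, 0.17, 0.0, -0.0, 0.0]
[-0.01, 0.85, 0.17, 0.0, -0.0, 0.0]
[-0.01, 0.85, 0.17, 0.0, -0.0, 0.0]
[-0.01, 0.85, 0.17, 0.0, -0.0, 0.0]
[-0.0, 0.85, 0.17, 0.0, -0.0, 0.0]
[-0.0, 0.85, 0.17, 0.0, -0.0, 0.0]
pose [0.4284 0.1267 0.2957] z tilt [ 0.004  0.001 -1.   ] yaw_y -21.29 j [-0.12  0.1  -0.31  1.86  0.03  1.18 -0.82] t 12.3 F [-0.5 -0.4 -0.7] 0.9488754966928781 0.0
```

View pics/c2.png

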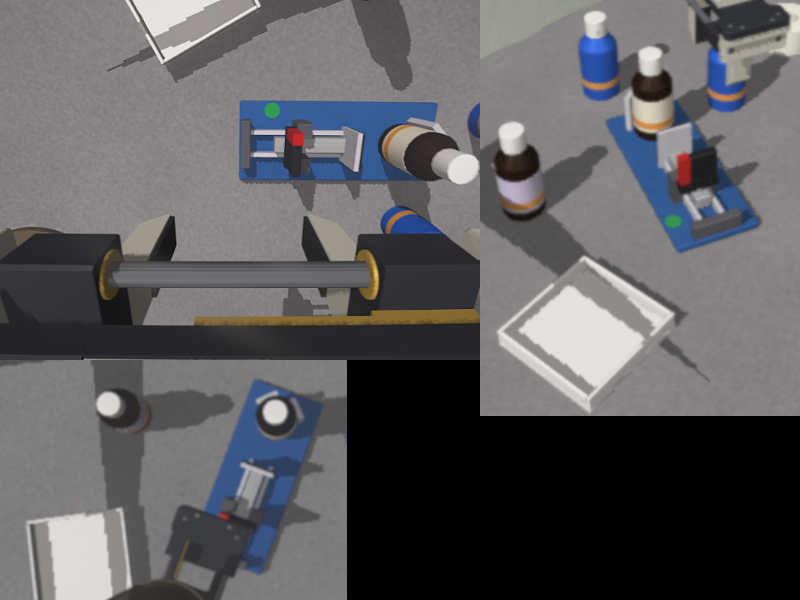

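Handle is crosswise against the posts with its red end toward the green mark, the clamp is open, and the bottle still stands in the vee. The gripper body would hit the cap if I gripped the bottle's side, so I'll grip the cap.

```bash
python3 - <<'E'
from h import *
for n in("wrist2","top2"):
    d=np.load(n+".npz");W=d["W"];h=cv2.cvtColor(d["p"],cv2.COLOR_RGB2HSV).astype(int);C=w2c(W)
    m=(h[...,1]<60)&(h[...,2]>130)&(W[...,2]>.148)&(W[...,2]<.16)&(np.hypot(C[...,0]-.1,C[...,1])<.04)
    Q=W[m];print(n,m.sum(),Q.mean(0).round(4),cv2.minEnclosingCircle(Q[:,:2].astype(np.float32)),np.percentile(Q[:,2],[50,98]))
plan([.6447,.0395,.19],-21.3)
E
```

```text
wrist2 1450 [0.644  0.0417 0.1541] ((0.6448225378990173, 0.040242571383714676), 0.017889956012368202) [0.15444003 0.15598403]
top2 256 [0.6452 0.039  0.1538] ((0.645618200302124, 0.03931431844830513), 0.016754314303398132) [0.1538727  0.15721571]
[-0.01, 0.78, 0.35, 0.0, -0.0, 0.0]
[-0.01, 0.78, 0.35, 0.0, -0.0, 0.0]
[-0.01, 0.78, 0.35, 0.0, -0.0, 0.0]
[-0.01, 0.78, 0.35, 0.0, -0.0, 0.0]
[-0.01, 0.78, 0.35, 0.0, -0.0, 0.0]
[-0.01, 0.78, 0.35, 0.0, -0.0, 0.0]
[-0.01, 0.78, 0.35, 0.0, -0.0, 0.0]
[-0.01, 0.78, 0.35, 0.0, -0.0, 0.0]
[-0.01, 0.78, 0.35, 0.0, -0.0, 0.0]
[-0.01, 0.78, 0.35, 0.0, -0.0, 0.0]
[-0.01, 0.78, 0.35, 0.0, -0.0, 0.0]
[-0.01, 0.78, 0.35, 0.0, -0.0, 0.0]
pose [0.4284 0.1267 0.2957] z tilt [ 0.004  0.001 -1.   ] yaw_y -21.29 j [-0.12  0.1  -0.31  1.86  0.03  1.18 -0.82] t 12.3 F [-0.5 -0.4 -0.7] 0.9488754966928781 0.0
```

Request:
carry_out --pt "0.7 -0.01 0.9 0 0 0 0" --pt "0.7 -0.01 0.9 0 0 0 0" --pt "0.7 -0.01 0.9 0 0 0 0" --pt "0.7 -0.01 0.9 0 0 0 0" --pt "0.7 -0.01 0.9 0.2 0 0 0" --pt "0.7 -0.01 0.9 0.4 0 0 0" --pt "0.7 -0.01 0.9 0.4 0 0 0" --pt "0.7 -0.01 0.9 0.5 0 0 0"

```text
clock: 13.1
position: [0.5953, 0.0583, 0.255]
ee_rot: [-2.594, -1.772, 0.002]
force: [-0.8, -0.4, 0.0]
width: 0.7
gripper_force: 0.0
```

Request:
carry_out --pt "0.7 0 0.9 0.8 0 0 0" --pt "0.7 0 0.8 0.9 0 0 0" --pt "0.7 0 0.4 0.9 0 0 0" --pt "0.7 0 0 0 0 0 0"

```text
clock: 13.5
position: [0.642, 0.0383, 0.1866]
ee_rot: [-2.593, -1.769, 0.01]
force: [0.0, -0.7, -0.6]
width: 0.702
gripper_force: 0.0
```

```bash
python3 -c "
from h import *
plan([.645,.0395,.12],-21.4)"
```

```text
[0.03, 0.04, 0.89, -0.02, 0.01, -0.0]
[0.03, 0.03, 0.89, -0.02, 0.01, -0.0]
[0.03, 0.03, 0.89, -0.02, 0.01, -0.0]
pose [0.642  0.0383 0.1866] z tilt [-0.007 -0.001 -1.   ] yaw_y -21.4 j [-0.01  0.51 -0.2   1.55  0.11  1.09 -0.61] t 13.5 F [ 0.  -0.7 -0.6] 0.7015436766891073 0.0
```

Request:
carry_out --pt "0.7 0.03 0.04 0.89 0 0 0" --pt "0.7 0.03 0.04 0.89 0 0 0" --pt "0.7 0.03 0.03 0.85 0 0 0" --pt "0.3 0 0 0 0 0 0"

```text
clock: 13.9
position: [0.6448, 0.0411, 0.1234]
ee_rot: [-2.591, -1.772, 0.007]
force: [-0.0, -0.3, -0.9]
width: 0.655
gripper_force: 0.0
```

```bash
python3 -c "
from h import *
plan([.645,.0395,.12],-21.4)"
```

```text
[-0.06, 0.03, 0.14, -0.04, 0.02, 0.02]
pose [0.6448 0.0411 0.1234] z tilt [-0.005 -0.    -1.   ] yaw_y -21.28 j [-0.02  0.58 -0.2   1.62  0.13  0.97 -0.63] t 13.9 F [-0.  -0.3 -0.9] 0.6548620420275537 0.0
```

Request:
carry_out --pt "0 -0.05 0.02 0.12 0 0 0" --pt "0 0 0 0 0 0 0" --pt "0 0 0 0 0 0 0" --pt "0 0 0 0 0 0 0" --pt "0 0 0 0 0 0 0" --pt "0 0 0 0 0 0 0" --pt "0 0 0 0 0 0 0" --squeeze 30

```text
clock: 14.6
position: [0.6468, 0.0399, 0.1238]
ee_rot: [-2.594, -1.772, -0.001]
force: [-4.3, 0.1, 5.4]
width: 0.362
gripper_force: 30.0
```

Request:
carry_out --pt "0 0 0 0 0 0 0" --pt "0 0 0 0 0 0 0" --pt "0 0 0 -0.1 0 0 0" --pt "0 0 0 -0.2 0 0 0" --pt "0 0 0 -0.3 0 0 0" --pt "0 0 0 -0.4 0 0 0" --squeeze 45

```text
clock: 15.2
position: [0.6467, 0.0396, 0.1477]
ee_rot: [-2.593, -1.772, 0.001]
force: [-0.3, 0.9, -4.1]
width: 0.366
gripper_force: 45.0
```

Request:
carry_out --pt "0 0 0 -0.5 0 0 0" --pt "0 0 0 -0.7 0 0 0" --pt "0 0 0 -0.8 0 0 0" --pt "0 0 0 -0.8 0 0 0" --pt "0 0 0 -0.7 0 0 0" --pt "0 0 0 -0.5 0 0 0" --pt "0 0 0 -0.2 0 0 0"

```text
clock: 15.9
position: [0.6478, 0.0395, 0.2546]
ee_rot: [2.593, 1.771, 0.004]
force: [0.4, -0.2, -3.8]
width: 0.364
gripper_force: 45.0
```

```bash
python3 -c "
from h import *
plan([.432,.347,.255],-5,.85)"
```

```text
[0.46, -0.7, -0.0, 0.0, -0.0, -0.16]
[0.47, -0.69, -0.0, 0.0, -0.0, -0.16]
[0.48, -0.68, -0.0, 0.0, -0.0, -0.16]
[0.49, -0.67, -0.0, 0.0, -0.0, -0.16]
[0.51, -0.66, -0.0, 0.0, -0.0, -0.16]
[0.52, -0.66, -0.0, 0.0, -0.0, -0.16]
[0.53, -0.65, -0.0, 0.0, -0.0, -0.16]
[0.54, -0.64, -0.0, 0.0, -0.0, -0.16]
[0.55, -0.63, -0.0, 0.0, -0.0, -0.16]
[0.56, -0.62, -0.0, 0.0, -0.0, -0.16]
[0.57, -0.61, -0.0, 0.0, -0.0, -0.16]
[0.58, -0.6, -0.0, 0.0, -0.0, -0.16]
[0.59, -0.6, -0.0, 0.0, -0.0, -0.16]
[0.59, -0.59, -0.0, 0.0, -0.0, -0.16]
[0.6, -0.58, -0.0, 0.0, -0.0, -0.16]
[0.61, -0.57, -0.0, 0.0, -0.0, -0.16]
[0.62, -0.56, -0.0, 0.0, -0.0, -0.16]
[0.63, -0.55, -0.0, 0.0, -0.0, -0.16]
pose [0.6478 0.0395 0.2546] z tilt [ 0.003  0.    -1.   ] yaw_y -21.33 j [-0.01  0.47 -0.2   1.46  0.1   1.23 -0.6 ] t 15.9 F [ 0.4 -0.2 -3.8] 0.36409435626988634 44.99912302941084
```

Request:
carry_out --pt "0 0.15 -0.2 0 0 0 0" --pt "0 0.3 -0.45 0 0 0 0" --pt "0 0.45 -0.68 0 0 0 0" --pt "0 0.45 -0.68 0 0 0 0" --pt "0 0.45 -0.68 0 0 0 0" --pt "0 0.45 -0.68 0 0 0 0" --pt "0 0.45 -0.68 0 0 0 0" --pt "0 0.45 -0.68 0 0 0 0"

```text
clock: 16.7
position: [0.5635, 0.1575, 0.2515]
ee_rot: [-2.592, -1.773, 0.003]
force: [0.5, 0.1, -3.7]
width: 0.358
gripper_force: 45.0
```

Request:
carry_out --pt "0 0.45 -0.68 0 0 0 0" --pt "0 0.45 -0.68 0 0 0 0" --pt "0 0.45 -0.68 0 0 0 0" --pt "0 0.45 -0.68 0 0 0 0" --pt "0 0.45 -0.68 0 0 0 0" --pt "0 0.45 -0.68 0 0 0 0" --pt "0 0.45 -0.68 0 0 0 0" --pt "0 0.45 -0.68 0 0 0 0"

```text
clock: 17.5
position: [0.4694, 0.2902, 0.2515]
ee_rot: [-2.593, -1.774, 0.003]
force: [-0.7, -0.4, -3.6]
width: 0.36
gripper_force: 45.0
```

```bash
python3 -c "
from h import *
plan([.432,.347,.255],-21.3,.5)"
```

```text
[0.26, -0.37, -0.02, -0.0, 0.0, 0.0]
[0.26, -0.37, -0.02, -0.0, 0.0, 0.0]
[0.26, -0.37, -0.02, -0.0, 0.0, 0.0]
[0.26, -0.37, -0.02, -0.0, 0.0, 0.0]
[0.26, -0.37, -0.02, -0.0, 0.0, 0.0]
[0.26, -0.37, -0.02, -0.0, 0.0, 0.0]
pose [0.4694 0.2902 0.2515] z tilt [-0.002 -0.001 -1.   ] yaw_y -21.25 j [-0.41  0.32 -0.32  1.7   0.11  1.14 -1.13] t 17.5 F [-0.7 -0.4 -3.6] 0.35999503343166533 44.998628720641136
```

Request:
carry_out --pt "0 0.35 -0.5 0 0 0 0" --pt "0 0.35 -0.5 0 0 0 0" --pt "0 0.3 -0.45 0 0 0 0" --pt "0 0.25 -0.35 0 0 0 0" --pt "0 0.2 -0.25 0 0 0 0" --pt "0 0.08 -0.12 0 0 0 0" --pt "0 0 0 0.3 0 0 0" --pt "0 0 0 0.6 0 0 0"

```text
clock: 18.3
position: [0.4359, 0.3445, 0.2302]
ee_rot: [2.595, 1.771, 0.003]
force: [0.1, 0.3, -4.3]
width: 0.365
gripper_force: 45.0
```

Request:
carry_out --pt "0 0 0 0.8 0 0 0" --pt "0 0 0 0.8 0 0 0" --pt "0 0 0 0.8 0 0 0" --pt "0 0 0 0.5 0 0 0" --pt "0 0 0 0.2 0 0 0" --pt "0 0 0 0 0 0 0"

```text
clock: 18.9
position: [0.435, 0.3441, 0.152]
ee_rot: [2.594, 1.771, -0.002]
force: [0.5, 0.4, -4.1]
width: 0.36
gripper_force: 45.0
```

```bash
python3 - <<'E'
from h import *
plan([.432,.347,.1168],-21.3,.2)
s=grab("side");cv2.imwrite("pics/s3.png",cv2.resize(s["pixels"][220:460,170:400],None,fx=2.4,fy=2.4)[:,:,::-1])
E
```

```text
[0.01, -0.02, 0.18, -0.0, 0.0, -0.0]
[0.01, -0.02, 0.18, -0.0, 0.0, -0.0]
[0.01, -0.02, 0.18, -0.0, 0.0, -0.0]
[0.01, -0.02, 0.18, -0.0, 0.0, -0.0]
[0.01, -0.02, 0.18, -0.0, 0.0, -0.0]
[0.01, -0.02, 0.18, -0.0, 0.0, -0.0]
[0.01, -0.02, 0.18, -0.0, 0.0, -0.0]
[0.01, -0.02, 0.18, -0.0, 0.0, -0.0]
pose [0.435  0.3441 0.152 ] z tilt [-0.001 -0.001 -1.   ] yaw_y -21.35 j [-0.52  0.42 -0.33  1.82  0.17  0.93 -1.3 ] t 18.9 F [ 0.5  0.4 -4.1] 0.3603140101259565 44.99911330640316
```

View pics/s3.png

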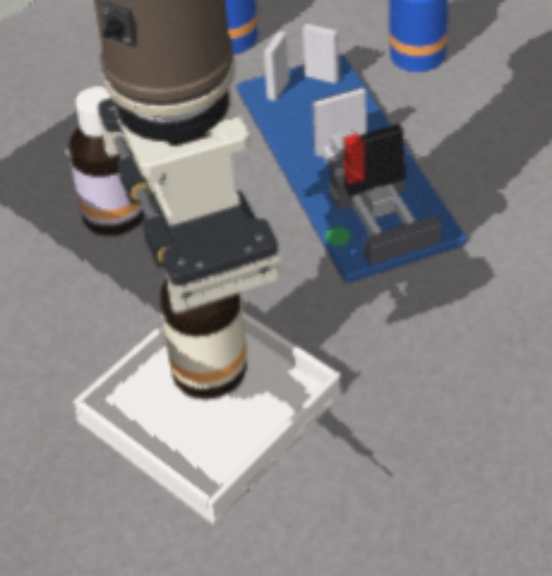

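The bottle hangs upright over the tray, with its base at about (207,390) in the crop. The clamp stays open. Lowering now.

Request:
carry_out --pt "0 0 -0.03 0.3 0 0 0" --pt "0 0 -0.03 0.35 0 0 0" --pt "0 0 0 0.3 0 0 0" --pt "0 0 0 0.2 0 0 0" --pt "0 0 0 0.1 0 0 0" --pt "0 0 0 0.05 0 0 0" --pt "0 0 0 0 0 0 0"

```text
clock: 19.65
position: [0.4335, 0.3451, 0.1199]
ee_rot: [2.594, 1.772, -0.0]
force: [0.4, 0.8, -4.2]
width: 0.36
gripper_force: 45.0
```

Request:
carry_out --pt "0 0 0 0.04 0 0 0" --pt "0 0 0 0.04 0 0 0" --pt "0 0 0 0 0 0 0"

```text
clock: 19.95
position: [0.4336, 0.345, 0.118]
ee_rot: [2.594, 1.772, 0.0]
force: [0.5, -0.0, -4.4]
width: 0.364
gripper_force: 45.0
```

Request:
carry_out --pt "0 0 0 0.04 0 0 0" --pt "0 0 0 0 0 0 0"

```text
clock: 20.15
position: [0.4335, 0.345, 0.1169]
ee_rot: [2.594, 1.772, -0.0]
force: [-0.6, -0.2, -3.6]
width: 0.363
gripper_force: 45.0
```

Request:
carry_out --pt "0 0 0 0.03 0 0 0" --pt "0 0 0 0 0 0 0"

```text
clock: 20.35
position: [0.4337, 0.3452, 0.1167]
ee_rot: [2.594, 1.772, 0.001]
force: [-1.8, -1.9, 3.3]
width: 0.365
gripper_force: 45.0
```

Request:
carry_out --pt "0 0 0 0.02 0 0 0" --pt "0 0 0 0 0 0 0"

```text
clock: 20.55
position: [0.4337, 0.3454, 0.1167]
ee_rot: [2.594, 1.772, 0.002]
force: [-2.4, -3.7, 10.3]
width: 0.361
gripper_force: 45.0
```

Touched down at the expected height. Release and retreat.

Request:
carry_out --pt "0.7 0 0 -0.03 0 0 0" --pt "0.7 0 0 0 0 0 0" --pt "0.7 0 0 0 0 0 0" --pt "0.7 0 0 0 0 0 0" --pt "0.7 0 0 0 0 0 0" --pt "0.7 0 0 -0.2 0 0 0" --pt "0.7 0 0 -0.5 0 0 0" --pt "0.7 0 0 -1 0 0 0"

```text
clock: 21.35
position: [0.4328, 0.3443, 0.1588]
ee_rot: [2.594, 1.772, -0.004]
force: [0.2, -1.0, -0.1]
width: 0.699
gripper_force: 0.0
```

Request:
carry_out --pt "0.7 0 0 -1 0 0 0" --pt "0.7 0 0 -1 0 0 0" --pt "0.7 0 0 -1 0 0 0" --pt "0.7 0 0 -1 0 0 0" --pt "0.7 0 -0.8 0 0 0 0" --pt "0.7 0 -0.8 0 0 0 0" --pt "0.7 0 -0.8 0 0 0 0" --pt "0.7 0 0 0 0 0 0"

```text
clock: 22.15
position: [0.3749, 0.3685, 0.2604]
ee_rot: [-2.589, -1.777, -0.001]
force: [0.1, 0.5, -0.9]
width: 0.7
gripper_force: 0.0
```

```bash
python3 - <<'E'
from h import *
s=grab("side");cv2.imwrite("pics/s4.png",cv2.resize(s["pixels"][180:460,170:420],None,fx=2.1,fy=2.1)[:,:,::-1])
o=arm.observe();print(o["clock"],o["force"],o["position"])
E
```

```text
22.2 [ 0.79643445 -0.11851619 -0.33887303] [0.37666124 0.36762385 0.26018118]
```

View pics/s4.png

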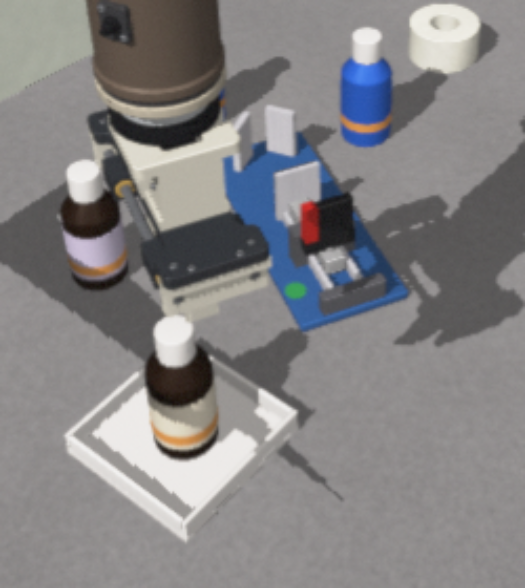

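The bottle stands upright in the tray, base at about (185,450) in the crop. The clamp is open with the handle crosswise, and the arm is clear of everything.

```bash
python3 -c "
from cell import arm
print(arm.sign_off())"
```

```text
the job is handed in; nothing more can be done
None
```

The clamp is locked open with its handle crosswise and the red end towards the green mark, the bottle stands upright in the white tray, and the job was handed in at about 22 s; the verdict was not shown.

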